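Test the sprung belt tensioner and set the verdict switch

TASK

Test the belt tensioner on the plywood board: with shut fingers push its black roller round against the spring until you are pushing with 12 N (never more than 15 N), hold that steady for two seconds, then ease the arm all the way back to its rest, keeping it from snapping, so that the red tell-tale stays behind at the furthest deflection. Read the tell-tale on the scale and throw the verdict switch right over to the lamp of that colour, green or red. Do not touch the tell-tale and leave the other things on the bench where they are.

Things in the scene. Friction and masses are not known exactly. Their poses are not given: they have to be found in the camera images.
- board: Plywood test board, 300 x 260 x 18 mm, fixed to the bench; origin at the centre of its underside, x along the 300 mm side, z up. It carries the tensioner pivot at (-100, 0) mm, a white arc scale of radius 182 to 228 mm about that pivot, with a tick each 0.1 rad (long ticks at 0, 0.5 and 1.0), a green band for tell-tale values 0 to 0.48 rad and a red band for 0.48 to 1.0 rad. All on it except the roller is lower than 61 mm above the bench.
- pivot (a point): Point on the tensioner's upright pivot axis, 73 mm above the bench (empty space above the 60 mm high brass spring cup). Axes as the board's.
- roller (a point): Centre, 73 mm above the bench, of the black upright roller fixed on the arm's end: 40 mm across, 42 to 104 mm above the bench, 130 mm from the pivot axis. x points along the arm, outward; y is the way to push it, and only the push along y counts as load (rubbing along the arm can add to what is felt). The 22 mm wide arm under it, at 30 to 42 mm height, ends 30 mm beyond this point.
- tensioner (a joint): Angle of the tensioner arm in rad: 0 at rest against its stop, grows anticlockwise seen from above as it is pushed against the spring, hard end at 1.0. At 0 the arm points 0.5 rad clockwise of the board's x axis. The spring gives about 15 N per rad at the roller; its preload differs from one unit to the next and cannot be seen: 12 N is reached somewhere between 0.1 and 0.85 rad. The spring throws the arm back if it is let go.
- telltale (a joint): Angle of the red tell-tale pointer in rad, as read on the scale (it points 0.457 rad clockwise of the board's x axis at 0). It lies under the arm, is pushed ahead by a pin below the arm so that it reads the same as the arm while carried along, and stays by light friction at the furthest angle. It starts just ahead of the arm (0 to 0.05).
- telltale_tip (a point): Outer end of the red tell-tale pointer, 215 mm from the pivot axis, over the scale, 28 mm above the bench; the bar is 8 mm wide and lies 24 to 28 mm above the bench.
- verdict: Grey switch box, 170 (x) x 70 (y) x 20 mm, fixed to the bench; origin at the centre of its underside. A green lamp dome stands at its +x end and a red one at its -x end, each 67 mm from the centre and 31 mm above the bench. The switch lever stands at its centre on a dark block 70 x 50 mm, topped 45 mm above the bench (its round hub 57 mm).
- switch (a joint): Verdict lever's angle in rad: 0 leans right over to the red lamp, 1.0 leans right over to the green lamp, 0.5 upright (it starts near upright). It stays where it is left; moving it takes about 1 N. It pivots 42 mm above the bench about the box's y axis.
- switch_tip (a point): Centre of the black ball, 26 mm across, on the end of the verdict lever, 80 mm from its pivot; the stem below it is 10 mm thick.

How it is judged:
On the way, in this order (a step that is already met when the one before it is completed fails the run):
1. the roller is pushed against the spring with 10.2 to 13.8 N, held for 1 s, with the tell-tale carried along (contact force between tensioner and the fingers between 10.2 and 13.8 N and value of joint tensioner above 0.07 rad), for 1 s.
2. the arm is back at rest, the tell-tale left behind at the reading (value of joint tensioner below 0.04 rad and value of joint telltale above 0.07 rad), for 0.2 s.
At the end, for the whole second after the job is handed in: The tensioner arm is at rest (below 0.04 rad), the tell-tale at its reading (above 0.07), and the verdict lever over to the lamp of the tell-tale's band: above 0.8 rad for green (tell-tale below 0.48), below 0.2 for red (above 0.48); within 0.03 of that border either will do (all of step 2 and ((value of joint telltale below 0.51 rad and value of joint switch above 0.8 rad) or (value of joint telltale above 0.45 rad and value of joint switch below 0.2 rad))); the robot touches nothing.
It fails at once if the tensioner is loaded with more than 16 N (contact force between tensioner and the fingers above 16 N or contact force between tensioner and the arm above 16 N).
It fails at once if the tensioner arm snaps back (faster than 2 rad/s) (velocity of joint tensioner below -2 rad/s).
It fails at once if the robot touches the tell-tale (contact force between telltale and the fingers above 0.3 N or contact force between telltale and the arm above 0.3 N).
It fails at once if a bystander is shifted by more than 30 mm (distance of any of bearing_a, bearing_b, driver, hammer, weight, glue, offcut, bridge from where it was at the start of the episode above 0.03 m).
It also fails if it takes over 64 s, if anything falls off the work surface, if the arm or the gripper's body presses on something with over 40 N, if the wrist force passes 120 N, or if a joint passes its speed limit or range.

ROBOT

A 6-joint arm with a two-finger parallel gripper is mounted at the origin on the work surface. World frame = base frame: x ahead of the robot, y to its left, z up, the work surface at z = 0. Lengths are in m, angles in rad, forces in N, time in s.
With the tool pointing down it reaches from about 0.3 to 0.85 m from the base axis. Payload 5.4 kg.
Tool frame: the origin (TCP) lies on the centre line of the jaws, within the pads' length; the fingertips stand 8 mm ahead of it and the grasp point (between the pads) lies 11 mm behind it (env.nose_length is the distance from the TCP to the fingertips, in m); z points along the fingers, y is the line along which they close (so a half turn about z gives the same grasp; the last joint's range is limited). The gripper opens to 85 mm and grips with 20 to 120 N. Pads are 22 mm wide; open, the fingers measure 114 mm over their backs; the gripper's body (76 mm by 85 mm) begins 54 mm behind the grasp point. The pads swing forward as they close: fully open they stand 13 mm farther back than shut.
Start: joints at [-1.549, 0.158, 1.597, -0, 1.386, -0.21], TCP at [0.132, -0.56, 0.239] pointing down, gripper open.
Joint ranges: [-2.91, 2.91], [-0.94, 2.29], [0.18, 2.7], [-1.29, 4.43], [0.17, 2.64], [-3, 3]. Speed limits (rad/s): [2.57, 2.57, 3.14, 3.14, 3.14, 3.14].

INTERFACE

Orientations are given as a rotation vector (axis times angle).
In Python, from workcell import env gives the robot as it stands. The module is installed in compiled form; this text tells all that it offers.
- The arm moves only by the tool send_rows, never from a script. Its argument "targets" is text: rows parted by semicolons, each of 5 numbers parted by spaces: the finger opening in mm, from 0 to 85.4, then the shift along the tool's x, y, z normalised to -1 to 1, where 1 is 0.1 m, then the turn about the tool's z normalised to -1 to 1, where 1 is 180 degrees. A call has 1 to 8 rows; each row is the pose to reach, as a shift and turn from the pose commanded when the call began, along the tool's axes at that moment, turning the shorter way round; what a row does not reach only later rows make up. A row lasts 1/10 s, in which the tool goes at most 50 mm and 8.59 degrees, less where a joint would pass 70% of its speed; a pose out of reach is approached as far as the arm can. A call with a number of a shift or a turn outside -1 to 1 is refused whole. A call with a gripper value outside its range is refused whole. The fingers move at their own pace and stop on an object; "newtons" is the grip in N (left out, the last holds). Time passes only in rows, so rows that repeat a pose let the fingers close. It gives the time, the measured TCP pose, the force, the opening and the grip force at its end, in the units of the state.
- env.get_state(): the state, without advancing time (a new reading comes with each control period).
- env.camera(name): name is "scene" or "side" or "wrist"; returns the picture (480x640x3 uint8, red, green, blue); there is no depth.
- env.camera_model(name): a dict with "mtx" (3x3 intrinsics, pixels), "T" (4x4, takes a point from camera to world coordinates). Camera axes: x right, y down, z forward; pixel columns grow to the right and rows downward; lengths in m; the calibration is good to about 2 mm. A picture is of the moment at which its call begins: read the wrist's pose just before it. camera_model takes no time and is no camera call; for the wrist camera it gives the pose at the moment of the call.
- env.sign_off(): hands the job in; it is judged then, once.
Trained networks look in the newest picture that a camera, given by its name, has taken for a name from the list of things; names that differ only in an ending like _2 or _b are one class to them, and where a whole thing is asked for, a point or a joint stands for the part that bears it (a point fixed in the world has none). Each returns a list of dicts, best first, with "p" (0 to 1); they miss things now and then, are a little off and sometimes report something else, mostly with a low value. They report only what shows in the picture. A call takes as long as a camera call.
- env.outline_of(camera, target): "pixels" (480x640 bool, what is visible of it) and "box" ([centre column, centre row, width, height] in pixels, round what is visible of it).
The state is a dict: "clock": time; "q": joint angles; "qd": joint speeds; "tau": joint torques, N m; "tool_pos": TCP position; "tcp_rot": TCP orientation; "wrist_force": force on the tool from outside, world axes, zero at the start; "wrist_torque": the same for the moment, N m; "finger_gap": opening from 0.0 (shut) to 1.0 (fully open); "grasp_force": force on a finger pad.
Only numpy, scipy, OpenCV 4.12 (cv2) and the standard library are available. Lean on these libraries where they do the work, as an engineer would, in place of code of your own. Each camera call takes 0.05 s, during which the arm holds its last target. There are 200 camera calls.

## Working session

There is one attempt and no reset: what is moved stays moved. The work goes in short steps, Python scripts to look and compute and a tool call to move; the robot and the scene stay as the last step left them, time stands still between calls to the robot, and variables do not carry over. Pictures are saved under pics/ and viewed, at most 10 in all, crops included, and the job is handed in when it is done.

Besides the shell and the picture viewer there is one more tool, called as name(argument=value, ...) on one line, values as JSON. send_rows: Moves the arm, as the interface text tells. Its arguments: {"type":"object","properties":{"targets":{"type":"string"},"newtons":{"type":"number"}},"required":["targets"]}

```bash
mkdir -p pics
python3 - <<'E'
from workcell import env
import cv2,numpy as np
np.set_printoptions(precision=4,suppress=True)
s=env.get_state()
for k in s: print(k,s[k])
ims=[]
for c in("scene","side"):
    im=env.camera(c); cv2.imwrite(f"pics/{c}0.png",im[:,:,::-1])
    m=env.camera_model(c); print(c,m["mtx"],m["T"])
    for t in("board","roller","telltale","tensioner","verdict","switch","switch_tip","telltale_tip"):
        r=env.outline_of(c,t)
        for d in r[:2]: print(c,t,round(d["p"],2),np.round(d["box"],1))
E
```

```text
clock 0.0
q [-1.5491  0.1591  1.5982  0.      1.3862 -0.2101]
qd [ 0.0002 -0.0007  0.0003  0.0024 -0.0002 -0.0008]
tau [ -0.0009 -39.6013 -33.1426  -0.0003   0.0086  -0.    ]
tool_pos [ 0.1321 -0.559   0.2383]
tcp_rot [-3.1186 -0.363  -0.0003]
wrist_force [-0.287  -0.7471 -0.1656]
wrist_torque [ 0.0036  0.0116 -0.0176]
grasp_force 0.0
finger_gap 1.0018004623489711
scene [[508.233    0.     313.7632]
 [  0.     508.233  247.6981]
 [  0.       0.       1.    ]] [[-0.5671  0.5047 -0.6509  1.3082]
 [ 0.8235  0.3324 -0.4597  0.5302]
 [-0.0156 -0.7967 -0.6041  0.7818]
 [ 0.      0.      0.      1.    ]]
scene board 0.78 [326.4 285.6 168.1 119. ]
scene roller 0.61 [325.8 249.5  71.2  31.2]
scene telltale 0.79 [294.9 270.2  47.1  16. ]
scene telltale 0.22 [326.1 288.8 169.5 117.8]
scene tensioner 0.74 [329.4 252.6  71.9  31.8]
scene verdict 0.28 [293.1 273.2  38.6   6.6]
scene switch 0.51 [477.5 278.9  15.8  35.3]
scene switch_tip 0.65 [480.3 279.7  15.8  29.8]
scene telltale_tip 0.79 [304.9 270.1  69.9  19.3]
scene telltale_tip 0.53 [327.8 250.4  72.6  33.2]
side [[472.608    0.     320.735 ]
 [  0.     472.608  236.9532]
 [  0.       0.       1.    ]] [[-0.8136 -0.3636  0.4536  0.1365]
 [-0.5813  0.5216 -0.6245  0.5742]
 [-0.0095 -0.7718 -0.6357  0.6853]
 [ 0.      0.      0.      1.    ]]
side board 0.66 [308.5 291.4 197.7 146.1]
side roller 0.86 [336.5 263.4  42.3  82.4]
side tensioner 0.72 [338.4 264.4  37.   82.9]
side verdict 0.88 [234.3 422.6 110.2 108.3]
side verdict 0.53 [224.2 389.5  21.9  45. ]
side switch 0.78 [224.6 387.8  19.1  36.6]
side telltale_tip 0.62 [315.1 248.1  20.7  29.9]
side telltale_tip 0.61 [336.6 263.6  40.8  83.3]
```

View pics/scene0.png

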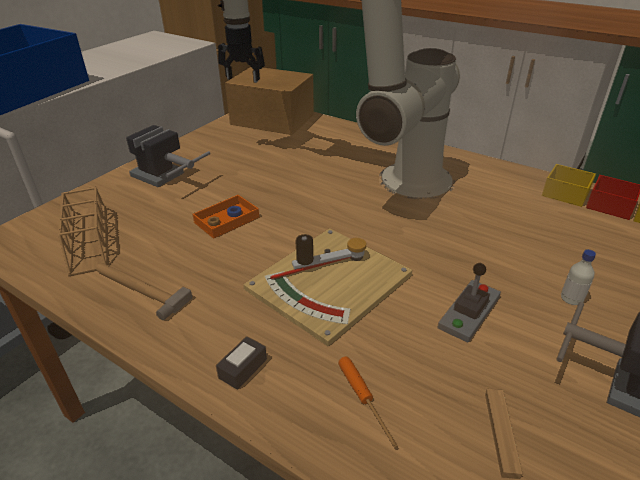

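View pics/side0.png

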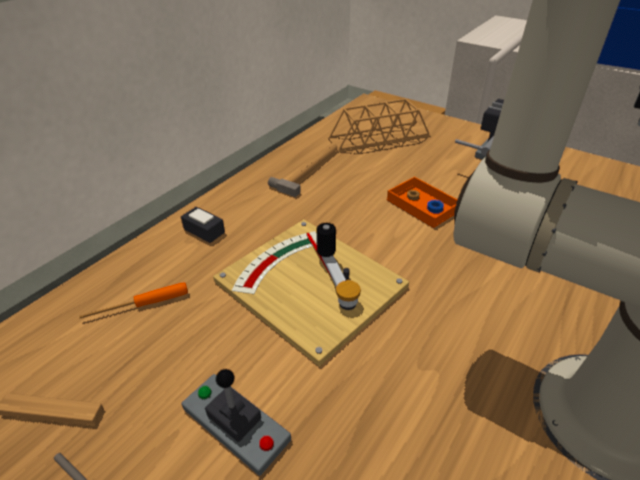

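The scene view shows the board centred near (330,285), with the roller at (305,248), the cup at (357,246) and the tell-tale tip near (268,278). The switch ball is at (480,269), the green lamp at (457,323) and the red one at (484,288). In the side view the roller is at (326,240), the cup at (348,292), the ball at (225,378), green at (204,392) and red at (266,443).

```bash
cat > h.py <<'E'
from workcell import env
import cv2,numpy as np
from scipy.optimize import minimize,least_squares
np.set_printoptions(precision=4,suppress=True)
def proj(c,P,m=None):
    m=m or env.camera_model(c); T=np.linalg.inv(m["T"])
    q=(T[:3,:3]@np.atleast_2d(P).T+T[:3,3:]); q=m["mtx"]@q
    return (q[:2]/q[2]).T
def ray(c,uv,z):
    m=env.camera_model(c); d=m["T"][:3,:3]@np.linalg.solve(m["mtx"],[*uv,1]); o=m["T"][:3,3]
    return o+d*(z-o[2])/d[2]
def w(p,L):
    L=np.atleast_2d(L); c,s=np.cos(p[2]),np.sin(p[2])
    return np.c_[p[0]+c*L[:,0]-s*L[:,1],p[1]+s*L[:,0]+c*L[:,1],L[:,2]]
E
python3 - <<'E'
from h import *
for n,a,b in(("cup60",(357,242),(348,287)),("roll104",(304,236),(326,227))):
    z=.06 if n=="cup60" else .104
    print(n,ray("scene",a,z),ray("side",b,z))
for n,a,b in (("green",(457,322),(204,391)),("red",(484,287),(266,442))):
    print(n,ray("scene",a,.026),ray("side",b,.026))
# board fit by point correspondences: corners at top z=.018
C={"scene":[(247,285),(332,231),(411,270),(332,340)],"side":[(215,281),(304,221),(408,286),(320,362)]}
for c in C:
    for uv in C[c]: print(c,uv,ray(c,uv,.018))
for t,H in(("board",(.15,.13,.018)),("verdict",(.085,.035,.02))):
  L=[(sx*H[0],sy*H[1],z) for sx in(1,-1) for sy in(1,-1) for z in(0,H[2])]
  M={}
  for c in("scene","side"):
    env.camera(c)
    r=env.outline_of(c,t)
    if r and r[0]["p"]>.5:
      k=r[0]["pixels"].astype(np.uint8); pts=np.argwhere(k)[:,::-1].astype(np.int32)
      M[c]=cv2.convexHull(pts).astype(np.float32)
      print(t,c,r[0]["p"],r[0]["box"])
  models={c:env.camera_model(c) for c in M}
  def cost(p):
    s=0
    for c in M:
      h=cv2.convexHull(proj(c,w(p,L),models[c]).astype(np.float32))
      a,_=cv2.intersectConvexConvex(h,M[c]); s+=1-a/(cv2.contourArea(h)+cv2.contourArea(M[c])-a)
    return s
  best=None
  g=np.mean([ray("side" if t=="verdict" else c,r0,.018)[:2] for c in M for r0 in [M[c][:,0].mean(0)]],0) if t=="board" else ray("side",(235,425),.01)[:2]
  for y in np.arange(0,6.28,.4):
    o=minimize(cost,[*g,y],method="Nelder-Mead",options=dict(initial_simplex=[[*g,y],[g[0]+.02,g[1],y],[g[0],g[1]+.02,y],[*g,y+.2]]))
    if best is None or o.fun<best.fun-1e-4: best=o
  print(t,best.x,best.fun)
E
```

```text
cup60 [0.4554 0.0542 0.06  ] [0.4572 0.0492 0.06  ]
roll104 [ 0.5538 -0.0292  0.104 ] [ 0.5608 -0.0282  0.104 ]
green [0.54   0.3436 0.026 ] [0.5359 0.3425 0.026 ]
red [0.405 0.352 0.026] [0.4018 0.3491 0.026 ]
scene (247, 285) [ 0.6845 -0.0983  0.018 ]
scene (332, 231) [ 0.4001 -0.0522  0.018 ]
scene (411, 270) [0.4312 0.1881 0.018 ]
scene (332, 340) [0.7175 0.1533 0.018 ]
side (215, 281) [0.7057 0.1524 0.018 ]
side (304, 221) [ 0.6783 -0.1065  0.018 ]
side (408, 286) [ 0.3836 -0.0561  0.018 ]
side (320, 362) [0.4215 0.1883 0.018 ]
board scene 0.85 [326.2, 287.5, 169.9, 119.2]
board side 0.65 [311.2, 291.0, 198.9, 148.4]
board [ 0.5558  0.0358 -0.1433] 0.10703399029231098
verdict scene 0.71 [467.2, 303.0, 64.1, 78.7]
verdict side 0.79 [235.0, 422.9, 112.4, 111.2]
verdict [ 0.4694  0.3449 -0.0494] 0.3003393589707486
```

send_rows(targets="0 .33 -.25 0 0; 0 .66 -.5 0 0; 0 .99 -.76 0 0", newtons=40)

```text
clock: 1.6
tool_pos: [0.2115, -0.4619, 0.2392]
tcp_rot: [-3.121, -0.362, -0.0]
wrist_force: [0.4, -0.9, -0.2]
finger_gap: 0.512
grasp_force: 0.0
```

send_rows(targets="0 .33 -.25 0 0; 0 .66 -.5 0 0; 0 .99 -.76 0 0")

```text
clock: 1.9
tool_pos: [0.2907, -0.3649, 0.2395]
tcp_rot: [3.12, 0.363, 0.0]
wrist_force: [0.7, -0.4, 0.6]
finger_gap: 0.004
grasp_force: 0.0
```

send_rows(targets="0 .33 -.25 0 0; 0 .66 -.5 0 0; 0 .99 -.76 0 0")

```text
clock: 2.2
tool_pos: [0.3696, -0.2682, 0.2396]
tcp_rot: [3.12, 0.363, 0.001]
wrist_force: [0.3, -1.2, 0.2]
finger_gap: -0.001
grasp_force: 0.0
```

send_rows(targets="0 .33 -.25 0 0; 0 .66 -.5 0 0; 0 .99 -.76 0 0")

```text
clock: 2.5
tool_pos: [0.4486, -0.1714, 0.2396]
tcp_rot: [3.12, 0.363, 0.001]
wrist_force: [-0.2, -0.3, 0.3]
finger_gap: -0.005
grasp_force: 0.0
```

send_rows(targets="0 .33 -.25 0 -.045; 0 .66 -.5 0 -.09; 0 .9 -.7 .1 -.135; 0 .9 -.7 .3 -.18; 0 .9 -.7 .5 -.222; 0 .9 -.7 .5 -.222; 0 .9 -.7 .5 -.222")

```text
clock: 3.2
tool_pos: [0.5191, -0.084, 0.1896]
tcp_rot: [-2.811, -1.403, 0.0]
wrist_force: [-0.5, -0.2, 1.6]
finger_gap: -0.004
grasp_force: 0.0
```

```bash
cat >> h.py <<'E'
from scipy.spatial.transform import Rotation as Ro
PIV=np.array([.4568,.0501]); PHI0=-.643
def rep():
    s=env.get_state(); R=Ro.from_rotvec(s["tcp_rot"]).as_matrix(); y=np.arctan2(R[1,0],R[0,0])
    p=np.array(s["tool_pos"]); f=np.array(s["wrist_force"])
    print("t",s["clock"],"pos",p,"yaw %.4f tilt %.4f"%(y,R[2,2]),"F",f,"gap",s["finger_gap"])
    return p,y,f,R
E
python3 - <<'E'
from h import *
p,y,f,R=rep()
ph=PHI0; rol=PIV+.13*np.array([np.cos(ph),np.sin(ph)]); u=np.array([-np.sin(ph),np.cos(ph)])
tgt=rol-.056*u
print("roller",rol,"target",tgt,"tool shift",R.T@np.array([*(tgt-p[:2]),.078-p[2]]),"yaw want",ph+np.pi/2)
im=env.camera("wrist"); a=im.copy()
for q in(np.array([*rol,.104]),np.array([*PIV,.06])):
    uv=proj("wrist",q)[0]; print(uv); cv2.circle(a,tuple(int(v) for v in uv),4,(255,0,255),-1)
cv2.imwrite("pics/w1.png",a[:,:,::-1])
E
```

```text
t 3.2 pos [ 0.5191 -0.084   0.1896] yaw 0.9260 tilt -1.0000 F [-0.5224 -0.2413  1.607 ] gap -0.00404430487477066
roller [ 0.5608 -0.0278] target [ 0.5273 -0.0727] tool shift [ 0.014  -0.0003  0.1116] yaw want 0.9277963267948965
[314.2525 137.6205]
[133.6021 138.2039]
```

View pics/w1.png

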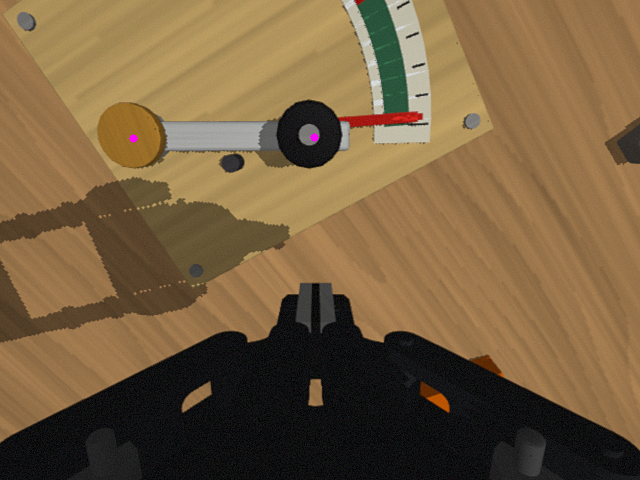

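The wrist view shows the projected roller at (314,138) against the real one at about (309,134), and the cup as predicted, so the pose is good to about 2 mm. The arm lies parallel to the tool's y axis.

send_rows(targets="0 0 0 .4 0; 0 0 0 .8 0; 0 0 0 1 0; 0 0 0 1 0")

```text
clock: 3.65
tool_pos: [0.5174, -0.0836, 0.0874]
tcp_rot: [-2.807, -1.403, 0.005]
wrist_force: [-0.7, 0.1, -0.1]
finger_gap: -0.002
grasp_force: 0.0
```

send_rows(targets="0 .1 0 .12 0; 0 .2 0 .12 0; 0 .26 0 .12 0; 0 .29 0 .12 0; 0 .31 0 .12 0; 0 .31 0 .12 0;0 .31 0 .12 0;0 .31 0 .12 0")

```text
clock: 4.45
tool_pos: [0.5376, -0.0593, 0.0773]
tcp_rot: [-2.809, -1.407, 0.0]
wrist_force: [0.1, -0.1, 0.4]
finger_gap: 0.002
grasp_force: 0.0
```

```bash
cat >> h.py <<'E'
def st():
    p,y,f,R=rep(); th=y-np.pi/2-PHI0
    ph=y-np.pi/2; u=np.array([-np.sin(ph),np.cos(ph)]); e=np.array([np.cos(ph),np.sin(ph)])
    d=p[:2]-PIV
    print("th(yaw) %.3f  radial %.4f  tang %.4f  push %.2f N rad %.2f N"%(th,d@e,d@u,-f[:2]@u,-f[:2]@e))
def arc(dths,tan0,r=.13):
    # rows: rotate about pivot by dth, contact TCP local (r,-tan0)
    p,y,f,R=rep(); e=np.array([r,tan0]);
    for t in dths:
        # tool frame: x=push dir u, y = radial e  (tool y = x rotated -90)
        dr=np.array([r*np.cos(t)-tan0*np.sin(t)-r, r*np.sin(t)+tan0*np.cos(t)-tan0]) # (e,u)
        print("%.3f: x %.4f y %.4f turn %.4f"%(t,dr[1]*10,dr[0]*10,-t/np.pi))
E
python3 -c "
from h import *
st()"
```

```text
t 4.45 pos [ 0.5376 -0.0593  0.0773] yaw 0.9289 tilt -1.0000 F [ 0.1004 -0.1409  0.4149] gap 0.002295995163478051
th(yaw) 0.001  radial 0.1302  tang -0.0393  push 0.05 N rad -0.16 N
```

send_rows(targets="0 .015 0 0 0; 0 .03 0 0 0; 0 .045 0 0 0; 0 .06 0 0 0; 0 .07 0 0 0; 0 .08 0 0 0; 0 .09 0 0 0; 0 .09 0 0 0")

```text
clock: 5.25
tool_pos: [0.5432, -0.0518, 0.0773]
tcp_rot: [2.808, 1.408, 0.0]
wrist_force: [-0.3, 0.1, -0.3]
finger_gap: -0.002
grasp_force: 0.0
```

```bash
python3 -c "
from h import *
st()"
```

```text
t 5.25 pos [ 0.5432 -0.0518  0.0773] yaw 0.9293 tilt -1.0000 F [-0.2883  0.1395 -0.2543] gap -0.0016980672752387913
th(yaw) 0.002  radial 0.1302  tang -0.0300  push 0.06 N rad 0.31 N
```

send_rows(targets="0 .01 0 0 0; 0 .02 0 0 0; 0 .03 0 0 0; 0 .035 0 0 0; 0 .04 0 0 0; 0 .045 0 0 0; 0 .05 0 0 0; 0 .05 0 0 0")

```text
clock: 6.05
tool_pos: [0.5463, -0.0483, 0.0773]
tcp_rot: [2.808, 1.407, 0.0]
wrist_force: [0.0, -4.3, -1.5]
finger_gap: -0.001
grasp_force: 2.1
```

```bash
python3 -c "
from h import *
st()"
```

```text
t 6.05 pos [ 0.5463 -0.0483  0.0773] yaw 0.9293 tilt -1.0000 F [ 0.0156 -4.2834 -1.4693] gap -0.0009514462463809956
th(yaw) 0.001  radial 0.1306  tang -0.0252  push 3.42 N rad -2.58 N
```

send_rows(targets="0 -.02 0 0 0; 0 -.03 -.02 0 0; 0 -.03 -.035 0 0; 0 -.02 -.035 0 0;0 -.01 -.035 0 0; 0 -.005 -.035 0 0; 0 0 -.035 0 0; 0 0 -.035 0 0")

```text
clock: 6.85
tool_pos: [0.5435, -0.0459, 0.0774]
tcp_rot: [2.808, 1.408, 0.0]
wrist_force: [0.4, -4.4, -0.7]
finger_gap: -0.0
grasp_force: 2.0
```

```bash
python3 -c "
from h import *
st()
im=env.camera('wrist'); cv2.imwrite('pics/w2.png',im[:,:,::-1])
im=env.camera('side'); cv2.imwrite('pics/s2.png',cv2.resize(im[170:330,230:430],(800,600))[:,:,::-1])"
```

```text
t 6.85 pos [ 0.5435 -0.0459  0.0774] yaw 0.9293 tilt -1.0000 F [ 0.414  -4.3634 -0.7019] gap -0.00011343152986529315
th(yaw) 0.001  radial 0.1268  tang -0.0250  push 3.25 N rad -2.94 N
```

View pics/w2.png

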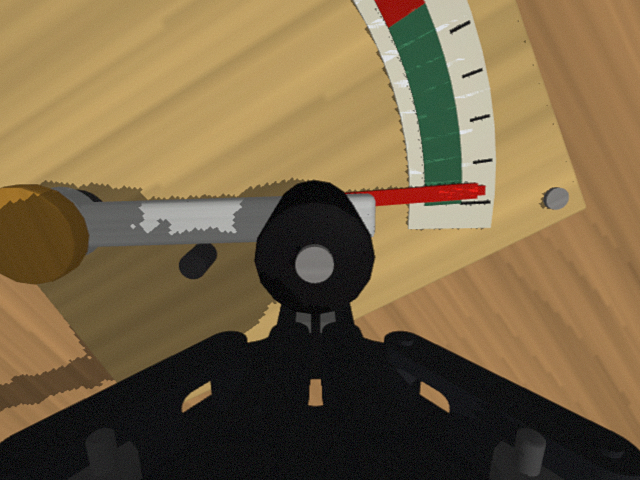

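The roller is now centred over the fingers at column 314, and the arm is turned by about 0.03 to 0.04 rad. The tell-tale sits at about 0.03, at (485,190). The radial force is rubbing, so I will ease it outward and follow the arc.

```bash
python3 -c "
from h import *
arc([.02,.04,.06,.08,.1,.12,.14,.16],-.031)"
```

```text
t 6.95 pos [ 0.5434 -0.0459  0.0773] yaw 0.9292 tilt -1.0000 F [-0.641  -4.7566  0.2557] gap -0.0009561347110609756
0.020: x 0.0261 y 0.0059 turn -0.0064
0.040: x 0.0522 y 0.0114 turn -0.0127
0.060: x 0.0785 y 0.0162 turn -0.0191
0.080: x 0.1049 y 0.0206 turn -0.0255
0.100: x 0.1313 y 0.0245 turn -0.0318
0.120: x 0.1579 y 0.0278 turn -0.0382
0.140: x 0.1844 y 0.0305 turn -0.0446
0.160: x 0.2111 y 0.0328 turn -0.0509
```

send_rows(targets="0 0 .005 0 -.006; 0 .013 .008 0 -.016; 0 .026 .011 0 -.02; 0 .039 .014 0 -.022; 0 .052 .016 0 -.026; 0 .079 .021 0 -.032; 0 .105 .026 0 -.038; 0 .105 .026 0 -.038")

```text
clock: 7.75
tool_pos: [0.5516, -0.0387, 0.0773]
tcp_rot: [-2.718, -1.574, 0.001]
wrist_force: [-2.6, -4.3, 1.8]
finger_gap: 0.001
grasp_force: 2.5
```

```bash
python3 -c "
from h import *
st()"
```

```text
t 7.75 pos [ 0.5516 -0.0387  0.0773] yaw 1.0496 tilt -1.0000 F [-2.5538 -4.2906  1.8272] gap 0.0009312244210560805
th(yaw) 0.122  radial 0.1264  tang -0.0298  push 4.99 N rad 0.08 N
```

send_rows(targets="0 .026 .006 0 -.0064; 0 .052 .011 0 -.0127; 0 .079 .016 0 -.0191; 0 .105 .021 0 -.0255; 0 .131 .025 0 -.0318; 0 .158 .028 0 -.0382; 0 .184 .031 0 -.0446; 0 .211 .033 0 -.0509")

```text
clock: 8.55
tool_pos: [0.5646, -0.0228, 0.0773]
tcp_rot: [2.584, 1.786, -0.002]
wrist_force: [-3.4, -7.9, 1.8]
finger_gap: 0.0
grasp_force: 3.8
```

```bash
python3 -c "
from h import *
st()"
```

```text
t 8.55 pos [ 0.5646 -0.0228  0.0773] yaw 1.2095 tilt -1.0000 F [-3.3654 -7.9245  1.8317] gap 0.00012357757434238364
th(yaw) 0.282  radial 0.1266  tang -0.0301  push 8.60 N rad 0.35 N
```

send_rows(targets="0 .026 .006 0 -.0064; 0 .052 .011 0 -.0127; 0 .079 .016 0 -.0191; 0 .105 .021 0 -.0255; 0 .131 .025 0 -.0318; 0 .131 .025 0 -.0318; 0 .131 .025 0 -.0318")

```text
clock: 9.25
tool_pos: [0.5716, -0.0118, 0.0773]
tcp_rot: [2.492, 1.912, -0.003]
wrist_force: [-3.4, -7.9, 1.7]
finger_gap: -0.001
grasp_force: 4.3
```

```bash
cat >> h.py <<'E'
def avg(n=6):
    F=[]
    for i in range(n):
        s=env.get_state(); R=Ro.from_rotvec(s["tcp_rot"]).as_matrix(); F.append(-R.T@np.array(s["wrist_force"])); env.camera("side")
    print("tool-frame push x,y,z mean",np.mean(F,0),"sd",np.std(F,0))
E
python3 -c "
from h import *
st();avg()"
```

```text
t 9.25 pos [ 0.5716 -0.0118  0.0773] yaw 1.3088 tilt -1.0000 F [-3.4178 -7.9359  1.7153] gap -0.000895649702340134
th(yaw) 0.381  radial 0.1269  tang -0.0300  push 8.55 N rad 1.25 N
tool-frame push x,y,z mean [8.2903 1.0236 2.2303] sd [0.3952 0.5142 0.3875]
```

send_rows(targets="0 .026 .004 0 -.0064; 0 .052 .009 0 -.0127; 0 .079 .014 0 -.0191; 0 .105 .018 0 -.0255; 0 .131 .022 0 -.0318; 0 .158 .025 0 -.0382; 0 .158 .025 0 -.0382; 0 .158 .025 0 -.0382")

```text
clock: 10.35
tool_pos: [0.5784, 0.0022, 0.0773]
tcp_rot: [2.372, 2.057, -0.003]
wrist_force: [-2.7, -9.6, 1.3]
finger_gap: -0.002
grasp_force: 5.2
```

```bash
python3 -c "
from h import *
st();avg()"
```

```text
t 10.35 pos [0.5784 0.0022 0.0773] yaw 1.4287 tilt -1.0000 F [-2.6884 -9.6473  1.2697] gap -0.002381549905990067
th(yaw) 0.501  radial 0.1272  tang -0.0302  push 9.93 N rad 1.29 N
tool-frame push x,y,z mean [10.1996  0.7478  1.3414] sd [0.2553 0.4266 0.6327]
```

send_rows(targets="0 .026 .004 0 -.0064; 0 .052 .009 0 -.0127; 0 .079 .014 0 -.0191; 0 .105 .018 0 -.0255; 0 .14 .022 0 -.034; 0 .14 .022 0 -.034; 0 .14 .022 0 -.034; 0 .14 .022 0 -.034")

```text
clock: 11.45
tool_pos: [0.5831, 0.0151, 0.0774]
tcp_rot: [2.258, 2.179, -0.003]
wrist_force: [-0.4, -11.7, -0.2]
finger_gap: 0.002
grasp_force: 6.1
```

```bash
python3 -c "
from h import *
st();avg(20)"
```

```text
t 11.45 pos [0.5831 0.0151 0.0774] yaw 1.5352 tilt -1.0000 F [ -0.3937 -11.7161  -0.1522] gap 0.0019942487393178354
th(yaw) 0.607  radial 0.1274  tang -0.0305  push 11.72 N rad -0.02 N
tool-frame push x,y,z mean [12.1213 -0.238  -0.3196] sd [0.4227 0.5045 0.4189]
```

send_rows(targets="0 0 0 0 0;0 0 0 0 0;0 0 0 0 0;0 0 0 0 0;0 0 0 0 0;0 0 0 0 0;0 0 0 0 0;0 0 0 0 0")

```text
clock: 13.25
tool_pos: [0.5831, 0.015, 0.0774]
tcp_rot: [2.258, 2.179, -0.003]
wrist_force: [-0.9, -12.2, -0.5]
finger_gap: 0.001
grasp_force: 6.1
```

send_rows(targets="0 0 0 0 0;0 0 0 0 0;0 0 0 0 0;0 0 0 0 0;0 0 0 0 0;0 0 0 0 0")

```text
clock: 13.85
tool_pos: [0.5831, 0.015, 0.0774]
tcp_rot: [2.258, 2.179, -0.003]
wrist_force: [-0.7, -11.8, -0.4]
finger_gap: 0.003
grasp_force: 6.1
```

```bash
python3 -c "
from h import *
st();arc(-.04*np.arange(1,9),-.0305,.1275)"
```

```text
t 13.85 pos [0.5831 0.015  0.0774] yaw 1.5351 tilt -1.0000 F [ -0.6842 -11.7811  -0.4293] gap 0.002662716847563829
th(yaw) 0.607  radial 0.1274  tang -0.0306  push 11.80 N rad 0.26 N
t 13.85 pos [0.5831 0.015  0.0774] yaw 1.5351 tilt -1.0000 F [ -0.6842 -11.7811  -0.4293] gap 0.002662716847563829
-0.040: x -0.0507 y -0.0132 turn 0.0127
-0.080: x -0.1009 y -0.0285 turn 0.0255
-0.120: x -0.1504 y -0.0457 turn 0.0382
-0.160: x -0.1992 y -0.0649 turn 0.0509
-0.200: x -0.2472 y -0.0860 turn 0.0637
-0.240: x -0.2943 y -0.1090 turn 0.0764
-0.280: x -0.3405 y -0.1339 turn 0.0891
-0.320: x -0.3856 y -0.1607 turn 0.1019
```

send_rows(targets="0 -.051 -.013 0 .0127; 0 -.101 -.0285 0 .0255; 0 -.15 -.046 0 .0382; 0 -.199 -.065 0 .0509; 0 -.247 -.086 0 .0637; 0 -.294 -.109 0 .0764; 0 -.34 -.134 0 .0891; 0 -.386 -.161 0 .1019")

```text
clock: 14.65
tool_pos: [0.5652, -0.0219, 0.0774]
tcp_rot: [2.58, 1.79, -0.001]
wrist_force: [-1.5, -6.9, 0.7]
finger_gap: -0.003
grasp_force: 3.6
```

send_rows(targets="0 -.051 -.013 0 .0127; 0 -.101 -.0285 0 .0255; 0 -.15 -.046 0 .0382; 0 -.199 -.065 0 .0509; 0 -.247 -.086 0 .0637; 0 -.294 -.109 0 .0764; 0 -.34 -.134 0 .0891; 0 -.386 -.161 0 .1019")

```text
clock: 15.45
tool_pos: [0.5367, -0.0508, 0.0772]
tcp_rot: [-2.833, -1.356, -0.002]
wrist_force: [0.3, 0.4, -0.0]
finger_gap: 0.002
grasp_force: 0.0
```

send_rows(targets="0 -.03 0 0 0; 0 -.06 0 0 0; 0 -.1 0 0 0; 0 -.3 0 0 0; 0 -.4 0 0 0;0 -.4 0 -.3 0;0 -.4 0 -.7 0; 0 -.4 0 -1 0")

```text
clock: 16.25
tool_pos: [0.512, -0.0828, 0.1794]
tcp_rot: [2.832, 1.359, 0.002]
wrist_force: [0.9, -0.2, 0.5]
finger_gap: 0.0
grasp_force: 0.0
```

```bash
python3 -c "
from h import *
st()
V=np.array([.4708,.3468]);p,y,f,R=rep()
im=env.camera('wrist'); cv2.imwrite('pics/w3.png',im[:,:,::-1])
for c in('scene','side'):
    env.camera(c)
    for d in env.outline_of(c,'switch_tip')[:2]+env.outline_of(c,'switch')[:1]:
        print(c,d['p'],np.round(d['box'],1),ray(c,d['box'][:2],.12))
"
```

```text
t 16.25 pos [ 0.512  -0.0828  0.1794] yaw 0.8947 tilt -1.0000 F [ 0.8729 -0.2396  0.5045] gap 0.0003058652313553623
th(yaw) -0.033  radial 0.1262  tang -0.0691  push -0.36 N rad -0.83 N
t 16.25 pos [ 0.512  -0.0828  0.1794] yaw 0.8947 tilt -1.0000 F [ 0.8729 -0.2396  0.5045] gap 0.0003058652313553623
scene 0.77 [476.4 277.6  14.9  32.6] [0.4984 0.352  0.12  ]
side 0.75 [224.9 387.6  20.8  37.4] [0.4595 0.3554 0.12  ]
side 0.93 [223.9 386.1  23.9  43.1] [0.4623 0.3546 0.12  ]
```

View pics/w3.png

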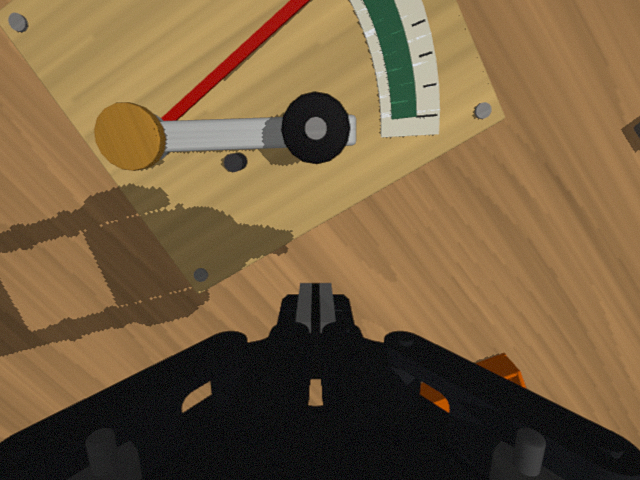

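The roller is back at its rest at (315,127). The red pointer was left behind, running from (165,118) to (305,2). That works out to about 0.616 rad, which agrees with the arm's deflection of about 0.61, so the verdict is red. Next is the verdict switch.

```bash
python3 -c "
from h import *
def tri(a,b):
    f=lambda X:np.r_[proj('scene',X)[0]-a,proj('side',X)[0]-b]
    r=least_squares(f,[.5,.3,.1]); return r.x,r.cost
print(tri((480,269),(225,378)))
print('bottle',ray('scene',(577,300),0),ray('scene',(588,255),.15))
p,y,f,R=rep()
print(R.T@np.array([.545-p[0],.347-p[1],0]))
# tell-tale check
th=.616; a=-.143-.457+th; print('tip px',proj('scene',[PIV[0]+.215*np.cos(a),PIV[1]+.215*np.sin(a),.028]))
d=env.outline_of('scene','telltale_tip')[0]; k=np.argwhere(d['pixels']); print(d['p'],d['box'])
im=env.camera('scene'); cv2.imwrite('pics/c3.png',cv2.resize(im[220:350,230:510],None,fx=2.8,fy=2.8,interpolation=2)[:,:,::-1])
"
```

```text
(array([0.4691, 0.3463, 0.1215]), np.float64(1.2333448743514934))
bottle [ 0.3029  0.5313 -0.    ] [0.3467 0.5195 0.15  ]
t 16.6 pos [ 0.5106 -0.0821  0.1755] yaw 0.8950 tilt -1.0000 F [-0.3357  0.5737  0.2021] gap 0.0006000605889537271
[ 0.3563 -0.2416  0.0005]
tip px [[304.5161 304.147 ]]
0.59 [327.4, 281.0, 50.3, 43.7]
```

View pics/c3.png

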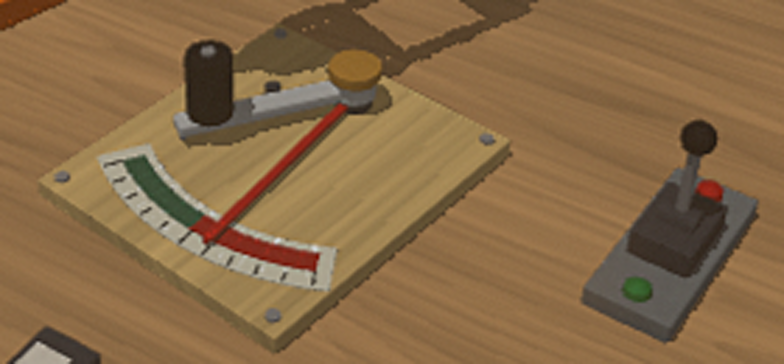

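The pointer tip at crop (208,240), which is scene (304,306), falls on the 0.616 projection just inside the red band, and the lever is upright. I am moving to the green side of the ball to push it over to red.

send_rows(targets="0 .3 -.2 0 0; 0 .6 -.4 0 0; 0 .9 -.6 0 0")

```text
clock: 17.0
tool_pos: [0.5207, 0.0263, 0.1764]
tcp_rot: [-2.832, -1.358, 0.002]
wrist_force: [0.3, 0.6, 0.1]
finger_gap: 0.004
grasp_force: 0.0
```

send_rows(targets="0 .3 -.2 0 0; 0 .6 -.4 0 0; 0 .9 -.6 0 0")

```text
clock: 17.3
tool_pos: [0.5301, 0.1344, 0.1764]
tcp_rot: [-2.832, -1.359, 0.002]
wrist_force: [0.9, -0.0, 0.3]
finger_gap: 0.0
grasp_force: 0.0
```

send_rows(targets="0 .3 -.2 0 0; 0 .6 -.4 0 0; 0 .9 -.6 0 0")

```text
clock: 17.6
tool_pos: [0.5396, 0.2421, 0.1762]
tcp_rot: [-2.832, -1.359, 0.003]
wrist_force: [0.5, 0.6, 0.1]
finger_gap: -0.004
grasp_force: 0.0
```

send_rows(targets="0 .3 -.2 0 .04; 0 .6 -.4 0 .08; 0 .86 -.62 0 .12; 0 .86 -.62 0 .16; 0 .86 -.62 0 .2; 0 .86 -.62 0 .24; 0 .86 -.62 0 .28; 0 .86 -.62 0 .303")

```text
clock: 18.4
tool_pos: [0.545, 0.3464, 0.176]
tcp_rot: [3.139, -0.096, -0.003]
wrist_force: [-0.3, 1.1, -0.8]
finger_gap: 0.003
grasp_force: 0.0
```

```bash
python3 -c "
from h import *
p,y,f,R=rep()
print(R.T@np.array([.525-p[0],.344-p[1],.108-p[2]]), R.T@np.array([.448-p[0],.348-p[1],.108-p[2]]))
"
```

```text
t 18.4 pos [0.545  0.3464 0.176 ] yaw -0.0609 tilt -1.0000 F [-0.3197  1.1073 -0.8165] gap 0.0032684652422939756
[-0.0197  0.0036  0.068 ] [-0.0968  0.0043  0.0682]
```

send_rows(targets="0 0 .03 .35 0; 0 0 .03 .68 0; 0 -.1 .03 .68 0; 0 -.2 .03 .68 0; 0 -.3 .03 .68 0; 0 -.4 .03 .68 0; 0 -.5 .03 .68 0; 0 -.55 .03 .68 0")

```text
clock: 19.2
tool_pos: [0.4898, 0.3471, 0.1103]
tcp_rot: [-3.14, 0.088, -0.002]
wrist_force: [1.0, -2.0, 0.0]
finger_gap: 0.002
grasp_force: 0.4
```

send_rows(targets="0 -.05 0 0 0; 0 -.1 0 0 0; 0 -.15 0 0 0; 0 -.2 0 0 0; 0 -.25 0 0 0; 0 -.29 0 0 0; 0 -.33 0 0 0;0 -.33 0 0 0")

```text
clock: 20.0
tool_pos: [0.4568, 0.3486, 0.1091]
tcp_rot: [3.14, -0.089, -0.001]
wrist_force: [-0.5, 0.2, 0.2]
finger_gap: 0.001
grasp_force: 0.0
```

```bash
python3 -c "
from h import *
p,y,f,R=rep()
im=env.camera('side'); cv2.imwrite('pics/s4.png',cv2.resize(im[300:480,130:370],None,fx=3,fy=3)[:,:,::-1])
"
```

```text
t 20.0 pos [0.4568 0.3486 0.1091] yaw -0.0566 tilt -1.0000 F [-0.4605  0.2327  0.242 ] gap 0.001444824698222441
```

View pics/s4.png

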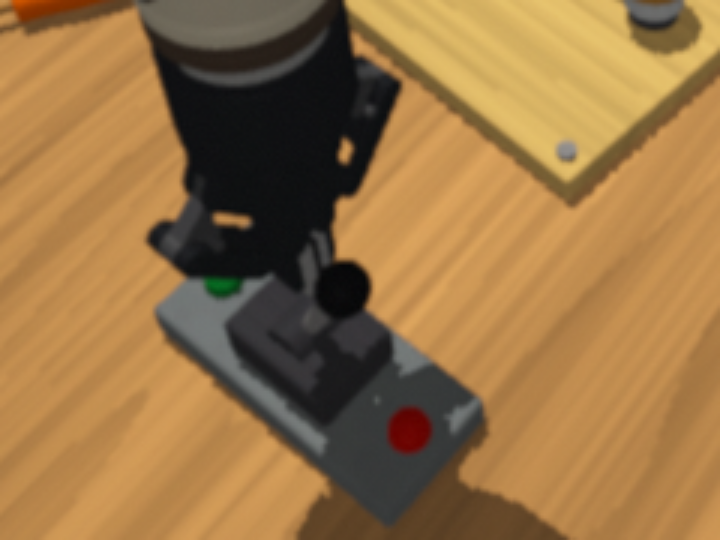

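The ball, at crop (343,288), is leaning to the red side but has not met its stop. I will keep pushing.

send_rows(targets="0 -.02 0 .01 0; 0 -.04 0 .02 0; 0 -.06 0 .03 0; 0 -.08 0 .04 0; 0 -.1 0 .05 0; 0 -.1 0 .05 0")

```text
clock: 20.65
tool_pos: [0.4539, 0.349, 0.1078]
tcp_rot: [-3.138, 0.089, -0.023]
wrist_force: [14.3, -5.2, 2.9]
finger_gap: 0.004
grasp_force: 7.2
```

```bash
python3 -c "
from h import *
p,y,f,R=rep()
im=env.camera('side'); cv2.imwrite('pics/s5.png',cv2.resize(im[300:480,130:370],None,fx=3,fy=3)[:,:,::-1])
for l in (.3,.4,.5,.6,.8,1.): print(l,(proj('side',[.4700-.08*np.sin(l),.3465+.0045*np.sin(l),.042+.08*np.cos(l)])[0]-[130,300])*3)
"
```

```text
t 20.65 pos [0.4539 0.349  0.1078] yaw -0.0570 tilt -0.9999 F [14.283  -5.1754  2.9058] gap 0.004039386804277305
0.3 [318.0616 267.4303]
0.4 [330.3428 280.0266]
0.5 [342.3971 293.2207]
0.6 [354.067  306.8455]
0.8 [375.6503 334.6795]
1.0 [393.9862 362.0917]
```

The push met the hard stop, with 14 N felt at about 0.5 rad of lean. Backing off.

send_rows(targets="0 .15 0 0 0; 0 .5 0 0 0; 0 .7 0 -.2 0; 0 .7 0 -.6 0; 0 .7 0 -1 0; 0 .7 0 -1 0; 0 .7 0 -1 0")

```text
clock: 21.4
tool_pos: [0.5177, 0.3454, 0.2052]
tcp_rot: [-3.139, 0.089, -0.002]
wrist_force: [0.3, 0.8, -0.6]
finger_gap: 0.0
grasp_force: 0.0
```

```bash
python3 -c "
from h import *
p,y,f,R=rep()
im=env.camera('side'); cv2.imwrite('pics/s6.png',cv2.resize(im[180:480,130:430],(600,600))[:,:,::-1])
"
```

```text
t 21.4 pos [0.5177 0.3454 0.2052] yaw -0.0569 tilt -1.0000 F [ 0.2681  0.7852 -0.5977] gap 0.00036185175690232993
```

View pics/s6.png

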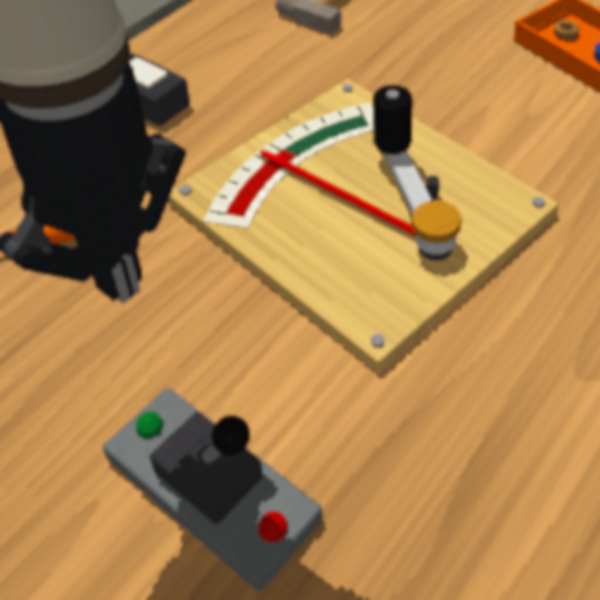

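The lever leans to red with its ball at crop (231,436), the tell-tale stands in the red band at (270,157), the arm is at rest and the robot is clear of everything.

```bash
python3 -c "
from workcell import env
print(env.sign_off())"
```

```text
the job is handed in; nothing more can be done
None
```

The job is handed in: I held the roller at about 12 N for over two seconds and eased the arm back to rest; the tell-tale reads about 0.61 rad (red) and the switch is over to red, though sign-off returned no verdict.

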